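# Load the solder reel and hold the tension arm wound to its stop

### The job

Fit the full solder reel (the bigger of the two loose reels) over the spindle of the reel stand: lower it, without dropping it, until it lies flat on the plate, and let go. Then take the stand's sprung tension arm by its upright roller, wind it counter-clockwise (seen from above) against the spring all the way to its stop, and finish while still holding it there with the fingers, so that the solder can be threaded. Leave the other things on the bench where they stand.

Things in the scene. Friction and masses are not known exactly. Their poses are not given: they have to be found in the camera images.
- reel: Full reel of solder wire, standing with its axis upright on the bench: grey flanges 56 mm across and 4 mm thick at top and bottom, bright metal winding 53 mm across between them, 45 mm high in all, with a through bore 17 mm wide along the axis; about 0.2 to 0.4 kg. Origin: centre of its underside; z is its axis, up.
- stand: Reel stand, fixed to the bench, its yaw varies by up to 0.6 rad either way: a dark steel plate 100 mm (its x) by 190 mm (its y, from y = -75 to +115 mm), 12 mm thick, on the bench. Origin: on the bench under the plate. It carries the spindle at (0, +70) mm and, at (0, -35) mm, the round pivot body (30 mm wide, top 42 mm above the bench) of the tension arm, with two stop posts (10 mm wide, up to 53 mm above the bench) 46 mm from the pivot, one on each side of the arm's travel.
- spindle_foot (a point): Foot of the stand's upright steel spindle, on the spindle's axis at the top of the plate (12 mm above the bench). The spindle is 12 mm thick and stands 52 mm above the plate, its top 8 mm tapered. A reel fully down has its origin here.
- pivot (a point): Point on the vertical axis of the tension arm, 42 mm above the bench, at (0, -35) mm on the stand.
- roller (a point): Middle of the grey upright roller at the tension arm's outer end, 80 mm from the pivot axis, 72 mm above the bench; moves with the arm. The roller is 16 mm thick (18 mm at its thin end rims) and runs from 51 to 93 mm above the bench; the flat arm below it is 14 mm wide and lies 43 to 51 mm above the bench. It does not turn on the arm.
- tension_arm (a joint): Angle of the tension arm about the upright pivot axis, rad: 0 at rest, where the spring keeps it against its rest post, growing counter-clockwise seen from above to 1.2 at the far stop. At rest the arm points from the pivot along the direction -125 degrees in the stand's frame (from its x towards its y), at the stop -56 degrees, on the side away from the spindle. The spring returns it when let go; at the roller it takes about 3 N to leave rest and 7 N at the stop.
- braid_reel: Small desoldering-braid reel, 36 mm across, 22 mm high, origin under its centre. Leave it.
- flux_tub: White round tub of hard amber flux, 52 mm across, 30 mm high, without flanges or bore, origin under its centre. Leave it.
- blower: Rubber dust blower, a bulb 58 mm across with its nozzle up, 90 mm high, origin under its centre. Leave it.
Mind the look-alikes: they are no part of the job. What is shaped like the reel but blue, red or yellow is not meant.

How it is judged:
On the way, in this order (a step that is already met when the one before it is completed fails the run):
1. the reel lies flat on the stand's plate, over the spindle, let go (horizontal distance between reel and spindle_foot below 0.006 m and z of reel in the frame of spindle_foot below 0.004 m and angle between reel's own z axis and vertical below 0.08 rad and contact force between the fingers and reel below 0.2 N and linear speed of reel below 0.03 m/s), for 0.3 s.
2. the tension arm is at its stop (value of joint tension_arm above 1.15 rad), for 0.2 s.
At the end, for the whole second after the job is handed in: Reel flat on the plate over the spindle (within 4 mm of the plate, 6 mm of the axis, tilt under 0.08 rad), still and untouched by the fingers; tension arm beyond 1.15 of its 1.2 rad, held there by the fingers (over 2 N), through the last second (all of step 1 and value of joint tension_arm above 1.15 rad and contact force between the fingers and tension_arm above 2 N); the arm keeps its last pose, push and grip.
It fails at once if the reel is dropped (moves faster than 0.5 m/s while out of the fingers) (linear speed of reel above 0.5 m/s and contact force between the fingers and reel below 0.05 N).
It fails at once if another thing on the bench is moved by more than 30 mm (distance of any of braid_reel, flux_tub, blower from where it was at the start of the episode above 0.03 m).
It also fails if it takes over 54 s, if anything falls off the work surface, if the arm or the gripper's body presses on something with over 40 N, if the wrist force passes 120 N, or if a joint passes its speed limit or range.

### The arm

A 6-joint arm with a two-finger parallel gripper is mounted at the origin on the work surface. World frame = base frame: x ahead of the robot, y to its left, z up, the work surface at z = 0. Lengths are in m, angles in rad, forces in N, time in s.
With the tool pointing down it reaches from about 0.35 to 0.775 m from the base axis. Payload 5.5 kg.
Tool frame: the origin (TCP) lies midway between the tips of the shut fingers; the grasp point (between the pads) lies 19 mm behind it; z points along the fingers, y is the line along which they close (so a half turn about z gives the same grasp; the last joint's range is limited). The gripper opens to 85 mm and grips with 20 to 120 N. Pads are 22 mm wide; open, the fingers measure 114 mm over their backs; the gripper's body (76 mm by 85 mm) begins 54 mm behind the grasp point. The pads swing forward as they close: fully open they stand 13 mm farther back than shut.
Start: joints at [1.133, 0.313, 0.046, 1.304, 0, 1.431], TCP at [0.169, 0.55, 0.231] pointing down, gripper open.
Joint ranges: [-2.76, 2.76], [-0.86, 1.69], [-1.03, 1.26], [-2.2, 2.34], [-1.47, 1.5], [-3.14, 3.14]. Speed limits (rad/s): [2.57, 2.57, 3.14, 3.14, 3.14, 3.14].

### API

Orientations are given as a 3x3 rotation matrix whose columns are the frame's x, y, z axes.
In Python, from cell import bot gives the robot as it stands.
- The arm moves only by the shell command python3 -m jog 'ROWS' [FORCE]. ROWS is a JSON object of lists of equal length, an entry for each row: "delta_pos": the shift along the world's x, y, z in m, a list of three; "dr": the turn, a rotation vector about the world's x, y, z in degrees, a list of three; "fingers": the finger opening in m, from 0 to 0.0854. In form: {"delta_pos": [[dx, dy, dz], ...], "dr": [[ax, ay, az], ...], "fingers": [fingers, ...]}. A call has 1 to 8 rows; each row shifts and turns the commanded pose from where the row before left it; what a row does not reach is not made up. A row lasts 1/8 s, in which the tool goes at most 62.5 mm and 10.7 degrees, less where a joint would pass 70% of its speed; a pose out of reach is approached as far as the arm can. A call with a gripper value outside its range is refused whole. The fingers move at their own pace and stop on an object; FORCE is the grip in N (left out, the last holds). Time passes only in rows, so rows that do not move let the fingers close. It gives the time, the measured TCP pose, the force, the opening and the grip force at its end, in the units of the state.
- bot.sense(): the state, without advancing time (a new reading comes with each control period).
- bot.camera(name): name is "scene" or "top"; returns (picture, depth): 384x512x3 uint8, blue, green, red; 384x512 float32, m along the optical axis (not along the pixel's ray), 0 where there is no reading.
- bot.calibration(name): a dict with "fx", "fy", "cx", "cy" (pixels), "extrinsics" (4x4, takes a point from world to camera coordinates). Camera axes: x right, y up, looking along -z (the intrinsics and any distortion apply to the point x, -y, -z); pixel columns grow to the right and rows downward; lengths in m; the calibration is good to about 2 mm. A picture is of the moment at which its call begins. calibration takes no time and is no camera call.
- bot.finish_job(): hands the job in; it is judged then, once.
The state is a dict: "clock": time; "joint_pos": joint angles; "joint_vel": joint speeds; "effort": joint torques, N m; "tcp_pos": TCP position; "ee_rot": TCP orientation; "wrist_force": force on the tool from outside, world axes, zero at the start; "torque": the same for the moment, N m; "finger_gap": finger opening in m; "gripper_force": force on a finger pad.
Only numpy, scipy, OpenCV 4.12 (cv2) and the standard library are available. Lean on these libraries where they do the work, as an engineer would, in place of code of your own. Each camera call takes 0.05 s, during which the arm holds its last target. There are 200 camera calls.

## Working session

There is one attempt and no reset: what is moved stays moved. The work goes in short steps, Python scripts to look and compute and a shell command to move; the robot and the scene stay as the last step left them, time stands still between calls to the robot, and variables do not carry over. Pictures are saved under pics/ and viewed, at most 10 in all, crops included, and the job is handed in when it is done.

```bash
mkdir -p pics; cat > h.py <<'E'
import numpy as np, cv2
from cell import bot
def world(name,depth,u,v):
    c=bot.calibration(name);d=depth
    E=np.linalg.inv(np.array(c["extrinsics"]))
    p=np.stack([(u-c["cx"])/c["fx"]*d,-(v-c["cy"])/c["fy"]*d,-d,np.ones_like(d)],-1)
    return (p@E.T)[...,:3]
def cloud(name,d):
    v,u=np.mgrid[:d.shape[0],:d.shape[1]].astype(float)
    return world(name,d.astype(float),u,v)
def ray(name,u,v,z):
    c=bot.calibration(name);E=np.linalg.inv(np.array(c["extrinsics"]))
    r=E[:3,:3]@np.array([(u-c["cx"])/c["fx"],-(v-c["cy"])/c["fy"],-1]);o=E[:3,3]
    return o+r*(z-o[2])/r[2]
E
python3 - <<'E'
from h import *
for n in("scene","top"):
    im,d=bot.camera(n);cv2.imwrite(f"pics/{n}1.png",im);np.save(f"{n}1.npy",d)
    c=bot.calibration(n);print(n,{k:(np.round(v,3).tolist()) for k,v in c.items()})
print(bot.sense())
E
```

```text
scene {'fx': 377.226, 'fy': 377.226, 'cx': 255.279, 'cy': 193.606, 'extrinsics': [[0.15, 0.989, -0.003, -0.076], [-0.606, 0.094, 0.79, 0.239], [0.781, -0.117, 0.613, -1.308], [0.0, 0.0, 0.0, 1.0]]}
top {'fx': 351.793, 'fy': 351.793, 'cx': 252.938, 'cy': 194.373, 'extrinsics': [[-0.014, -1.0, -0.028, 0.023], [0.989, -0.018, 0.148, -0.476], [-0.148, -0.025, 0.989, -1.041], [0.0, 0.0, 0.0, 1.0]]}
{'clock': 0.1, 'joint_pos': array([1.13339460e+00, 3.14001225e-01, 4.50723549e-02, 1.30359535e+00,
       3.13365608e-05, 1.43122253e+00]), 'joint_vel': array([ 0.00085077, -0.00055844,  0.00396987, -0.00110176,  0.00168906,
       -0.00074317]), 'effort': array([ 3.55858720e-03, -4.81725705e+01,  2.99244189e+01,  1.27806255e-02,
       -2.28909295e-05, -3.10792885e-06]), 'tcp_pos': array([0.16851873, 0.54926818, 0.23044657]), 'ee_rot': array([[-9.55976015e-01,  2.93443829e-01, -7.60299976e-04],
       [ 2.93444689e-01,  9.55974794e-01, -1.55194763e-03],
       [ 2.71418157e-04, -1.70673070e-03, -9.99998507e-01]]), 'wrist_force': array([ 0.34523472, -1.34407122, -0.55181613]), 'torque': array([-0.03630289,  0.02353032, -0.07683712]), 'gripper_force': 0.0, 'finger_gap': 0.08525208210312021}
```

View pics/top1.png

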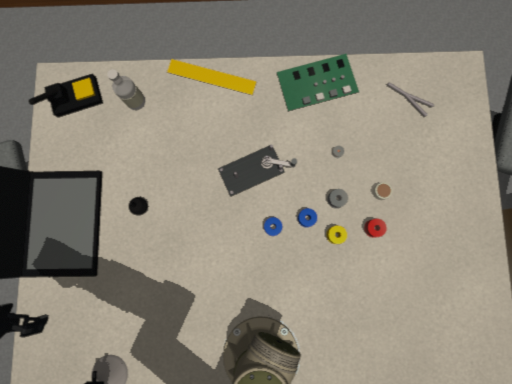

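View pics/scene1.png

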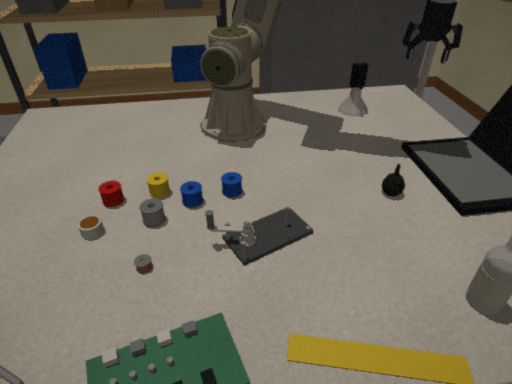

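Top view: the candidates are the grey reel (338,198), braid reel (338,152), flux tub (383,191), and blue (273,226) and (307,217), yellow (338,235) and red (376,228) look-alikes. Only the grey one with flanges and a bore at (338,198) fits the description. The stand is at (252,170) with its roller near (292,162). I'll confirm this in a crop and measure.

```bash
python3 - <<'E'
from h import *
im=cv2.imread("pics/top1.png");s=cv2.imread("pics/scene1.png")
a=cv2.resize(im[135:250,205:405],(800,460),interpolation=cv2.INTER_CUBIC)
cv2.imwrite("pics/crop1.png",a)
b=cv2.resize(s[160:280,80:320],(800,400),interpolation=cv2.INTER_CUBIC)
cv2.imwrite("pics/crop2.png",b)
P=cloud("top",np.load("top1.npy"))
def box(u0,u1,v0,v1,z0,z1,N="top"):
    Q=P[v0:v1,u0:u1].reshape(-1,3); q=Q[(Q[:,2]>z0)&(Q[:,2]<z1)];return q
q=box(322,355,183,215,.038,.055);print("reel top",len(q),np.median(q,0),(q.min(0)+q.max(0))/2,cv2.minEnclosingCircle(q[:,:2].astype(np.float32)))
q=box(210,300,140,200,.006,.018);r=cv2.minAreaRect(q[:,:2].astype(np.float32));print("plate",len(q),q[:,2].mean(),r,cv2.boxPoints(r))
q=box(275,305,150,175,.08,.11);print("roller",q.mean(0) if len(q) else 0,len(q))
q=box(225,250,150,190,.03,.08);print("spindle",q)
P=cloud("scene",np.load("scene1.npy"))
q=box(138,168,195,228,.038,.055);print("reel scene",len(q),q.min(0),q.max(0),(q.min(0)+q.max(0))/2)
q=box(215,320,200,265,.009,.015);r=cv2.minAreaRect(q[:,:2].astype(np.float32));print("plate",len(q),r,cv2.boxPoints(r))
q=box(200,222,200,235,.085,.11);print("roller",q.mean(0),q.min(0),q.max(0),len(q))
q=box(275,305,205,235,.03,.08);print("spindle",q.mean(0) if len(q) else 0,len(q))
E
```

```text
reel top 246 [ 0.46153295 -0.24075445  0.04631726] [ 0.461104   -0.23998853  0.04544147] ((0.4618438184261322, -0.23984681069850922), 0.027973942458629608)
plate 1673 0.013002905902344227 ((0.5633900165557861, 0.01053503155708313), (0.28056398034095764, 0.18314969539642334), 86.14671325683594) [[ 0.46259496 -0.12327583]
 [ 0.64533067 -0.13558383]
 [ 0.66418505  0.1443459 ]
 [ 0.48144937  0.1566539 ]]
roller [ 0.56416854 -0.10512143  0.09406021] 33
spindle [[0.54146599 0.07122093 0.0642994 ]
 [0.54202835 0.068425   0.06142775]
 [0.54183295 0.06535354 0.062055  ]
 [0.53966746 0.07472638 0.05860923]
 [0.53869298 0.07135112 0.06289219]
 [0.53804688 0.06811955 0.06563992]
 [0.53838445 0.06524584 0.0637821 ]
 [0.53682624 0.07483996 0.05743748]
 [0.53543785 0.07130051 0.06374648]
 [0.53597724 0.06850329 0.06090548]
 [0.536482   0.06567795 0.05822749]
 [0.53932192 0.06362787 0.04445435]
 [0.5339642  0.07193288 0.05606072]
 [0.53355054 0.0687641  0.05776824]
 [0.53459083 0.0661251  0.05247275]
 [0.53710022 0.06396041 0.04009553]
 [0.53453017 0.07337914 0.03820391]
 [0.5330005  0.06973778 0.04538479]
 [0.53395643 0.06703944 0.04042289]
 [0.53550305 0.06451875 0.03257094]]
reel scene 307 [ 0.43326826 -0.26859853  0.03848339] [ 0.48921705 -0.21501691  0.04859554] [ 0.46124266 -0.24180772  0.04353946]
plate 1998 ((0.5587095022201538, 0.020517759025096893), (0.10120122134685516, 0.19036059081554413), 23.757083892822266) [[ 0.47405237  0.08724768]
 [ 0.550741   -0.08698207]
 [ 0.64336663 -0.04621217]
 [ 0.566678    0.12801759]]
roller [ 0.56623476 -0.1074876   0.09216383] [ 0.55576526 -0.11645306  0.08503783] [ 0.57360597 -0.09929584  0.09552943] 59
spindle [0.54142611 0.06579718 0.0495197 ] 67
```

View pics/crop1.png

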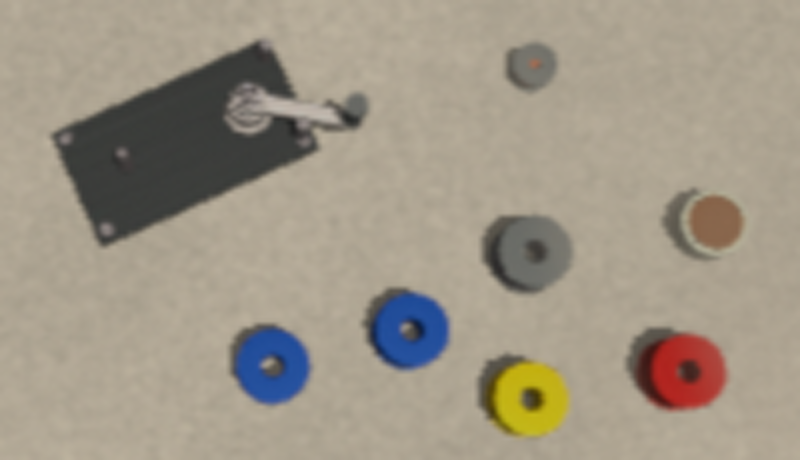

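View pics/crop2.png

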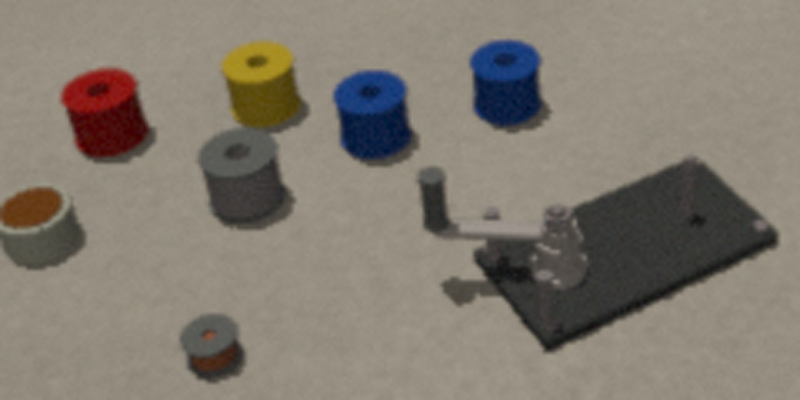

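The crop confirms it: the only grey flanged reel with a bore is at (338,198), about (0.461,-0.241). The stand yaw is about 23.8°, the spindle about (0.538,0.067), the pivot (0.581,-0.030) and the roller (0.565,-0.107). Next I approach the reel.

```bash
python3 -m jog '{"delta_pos":[[0.035,-0.045,0],[0.035,-0.045,0],[0.035,-0.045,0],[0.035,-0.045,0],[0.035,-0.045,0],[0.035,-0.045,0],[0.035,-0.045,0],[0.035,-0.045,0]],"dr":[[0,0,0],[0,0,0],[0,0,0],[0,0,0],[0,0,0],[0,0,0],[0,0,0],[0,0,0]],"fingers":[0.085,0.085,0.085,0.085,0.085,0.085,0.085,0.085]}' 60
python3 -m jog '{"delta_pos":[[0.0015,-0.053,-0.01],[0.0015,-0.053,-0.01],[0.0015,-0.053,-0.01],[0.0015,-0.053,-0.01],[0.0015,-0.053,-0.01],[0.0015,-0.053,-0.01],[0.0015,-0.053,-0.01],[0.0015,-0.053,-0.01]],"dr":[[0,0,0],[0,0,0],[0,0,0],[0,0,0],[0,0,0],[0,0,0],[0,0,0],[0,0,0]],"fingers":[0.085,0.085,0.085,0.085,0.085,0.085,0.085,0.085]}'
```

```text
clock: 1.1
tcp_pos: [0.4494, 0.1881, 0.2311]
ee_rot: [[-0.956, 0.293, -0.0], [0.293, 0.956, 0.0], [0.0, 0.0, -1.0]]
wrist_force: [0.5, 0.9, 0.3]
finger_gap: 0.0852
gripper_force: 0.0
clock: 2.1
tcp_pos: [0.4603, -0.2359, 0.1507]
ee_rot: [[-0.956, 0.294, -0.0], [0.294, 0.956, 0.001], [0.0, 0.0, -1.0]]
wrist_force: [0.6, 0.1, 0.3]
finger_gap: 0.0849
gripper_force: 0.0
```

```bash
python3 -m jog '{"delta_pos":[[0.001,-0.005,-0.03],[0,0,-0.03],[0,0,-0.025],[0,0,-0.02],[0,0,-0.02],[0,0,-0.01],[0,0,-0.009],[0,0,0]],"dr":[[0,0,0],[0,0,0],[0,0,0],[0,0,0],[0,0,0],[0,0,0],[0,0,0],[0,0,0]],"fingers":[0.085,0.085,0.085,0.085,0.085,0.085,0.085,0.085]}'
python3 -m jog '{"delta_pos":[[0,0,0],[0,0,0],[0,0,0],[0,0,0],[0,0,0],[0,0,0]],"dr":[[0,0,0],[0,0,0],[0,0,0],[0,0,0],[0,0,0],[0,0,0]],"fingers":[0.06,0.05,0.04,0.04,0.04,0.04]}' 60
```

```text
clock: 3.1
tcp_pos: [0.4615, -0.2391, 0.007]
ee_rot: [[-0.956, 0.293, -0.001], [0.293, 0.956, 0.001], [0.001, 0.0, -1.0]]
wrist_force: [-0.1, 0.3, 1.0]
finger_gap: 0.0847
gripper_force: 0.0
clock: 3.85
tcp_pos: [0.4624, -0.2401, 0.0085]
ee_rot: [[-0.956, 0.294, 0.001], [0.294, 0.956, -0.002], [-0.002, -0.001, -1.0]]
wrist_force: [-1.0, -0.5, 5.2]
finger_gap: 0.0529
gripper_force: 62.1
```

```bash
python3 -m jog '{"delta_pos":[[0,0,0.01],[0,0,0.02],[0,0,0.03],[0,0,0.03],[0,0,0.03],[0,0,0.01],[0,0,0],[0,0,0]],"dr":[[0,0,0],[0,0,0],[0,0,0],[0,0,0],[0,0,0],[0,0,0],[0,0,0],[0,0,0]],"fingers":[0.04,0.04,0.04,0.04,0.04,0.04,0.04,0.04]}' 60
python3 - <<'E'
from h import *
im,d=bot.camera("scene");P=cloud("scene",d)
cv2.imwrite("pics/s2.png",cv2.resize(im[100:260,90:250],(600,600),interpolation=cv2.INTER_CUBIC))
E
```

```text
clock: 4.85
tcp_pos: [0.4609, -0.2386, 0.1359]
ee_rot: [[-0.956, 0.293, -0.002], [0.293, 0.956, 0.002], [0.002, 0.001, -1.0]]
wrist_force: [-0.9, 0.7, -3.5]
finger_gap: 0.0531
gripper_force: 63.8
```

View pics/s2.png

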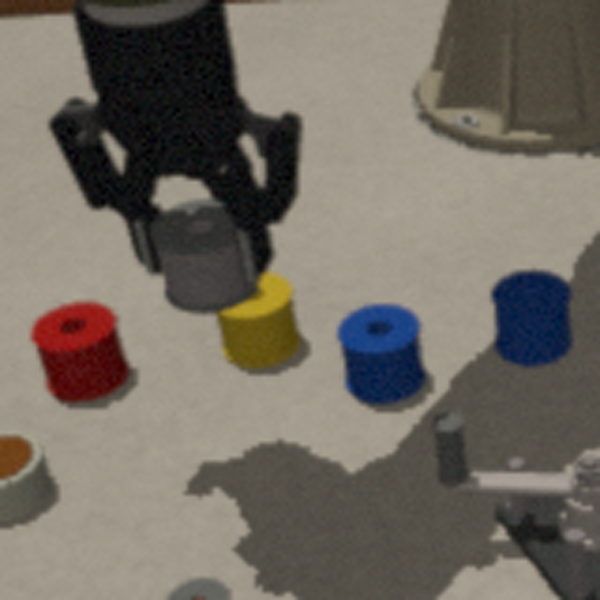

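The reel is held level (crop around (205,255)). Next I carry it over the spindle.

```bash
python3 -m jog '{"delta_pos":[[0.005,0.03,0],[0.01,0.045,0],[0.015,0.055,0],[0.015,0.055,0],[0.015,0.05,0],[0.01,0.04,0],[0.008,0.03,0],[0,0,0]],"dr":[[0,0,0],[0,0,0],[0,0,0],[0,0,0],[0,0,0],[0,0,0],[0,0,0],[0,0,0]],"fingers":[0.04,0.04,0.04,0.04,0.04,0.04,0.04,0.04]}' 60
python3 -m jog '{"delta_pos":[[0,0,-0.02],[0,0,-0.02],[0,0,-0.01],[0,0,0],[0,0,0]],"dr":[[0,0,0],[0,0,0],[0,0,0],[0,0,0],[0,0,0]],"fingers":[0.04,0.04,0.04,0.04,0.04]}' 60
python3 - <<'E'
from h import *
im,d=bot.camera("scene")
print(bot.sense()["tcp_pos"])
c=bot.calibration("scene")
def pix(p):
    q=np.array(c["extrinsics"])@np.r_[p,1];return c["cx"]+c["fx"]*q[0]/-q[2],c["cy"]-c["fy"]*q[1]/-q[2]
print("spindle top",pix([.538,.067,.064]),"reel",pix([.538,.067,.077]))
cv2.imwrite("pics/s3.png",cv2.resize(im[130:250,230:350],(600,600),interpolation=cv2.INTER_CUBIC))
np.save("s3.npy",d)
E
```

```text
clock: 5.9
tcp_pos: [0.5393, 0.0678, 0.136]
ee_rot: [[-0.957, 0.29, -0.002], [0.29, 0.957, 0.0], [0.002, -0.0, -1.0]]
wrist_force: [-0.7, -0.3, -3.9]
finger_gap: 0.0532
gripper_force: 64.3
clock: 6.52
tcp_pos: [0.5402, 0.0654, 0.0879]
ee_rot: [[-0.956, 0.294, 0.001], [0.294, 0.956, -0.0], [-0.001, 0.0, -1.0]]
wrist_force: [0.5, -0.2, -2.3]
finger_gap: 0.0529
gripper_force: 64.3
[0.54034959 0.06549011 0.08808904]
spindle top (np.float64(286.66091549694784), np.float64(207.00992795748178)) reel (np.float64(286.94047698991136), np.float64(202.57085006314762))
```

View pics/s3.png

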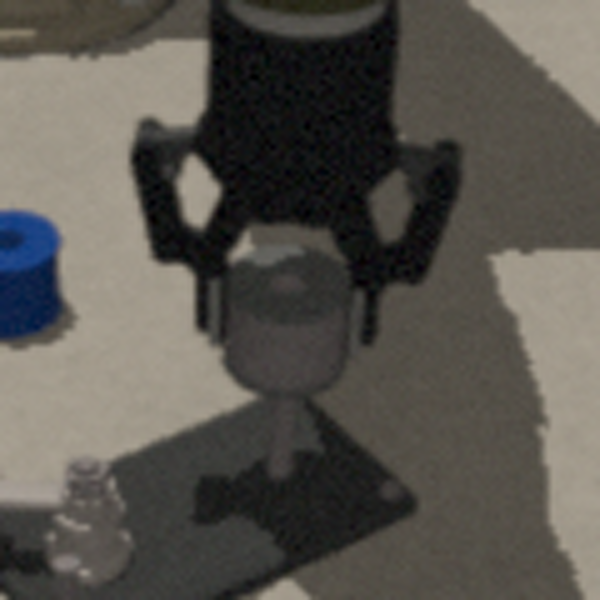

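```bash
cat > fit.py <<'E'
from h import *
from scipy.optimize import least_squares
def fit(q,r,x0):
    s=least_squares(lambda c:np.hypot(q[:,0]-c[0],q[:,1]-c[1])-r,x0,loss="soft_l1",f_scale=.001)
    return s.x.round(4),len(q),np.sqrt(np.mean(s.fun**2)).round(4)
def sel(P,z0,z1,c,R):
    q=P.reshape(-1,3);return q[(q[:,2]>z0)&(q[:,2]<z1)&(np.hypot(q[:,0]-c[0],q[:,1]-c[1])<R)]
E
python3 - <<'E'
from fit import *
P=cloud("scene",np.load("s3.npy"))
c=(.539,.067)
q=sel(P,.087,.115,c,.034);print("winding",fit(q,.0265,c))
q=sel(P,.119,.126,c,.034);print("flange top mid",(q.min(0)+q.max(0))/2,q.min(0),q.max(0),len(q))
q=sel(P,.025,.062,c,.014);print("spindle",fit(q,.006,c))
P=cloud("scene",np.load("scene1.npy"));q=sel(P,.02,.055,c,.014);print("spindle0",fit(q,.006,c))
q=sel(P,.01,.036,(.461,-.241),.034);print("reel0",fit(q,.0265,(.461,-.241)))
P=cloud("top",np.load("top1.npy"));q=sel(P,.055,.075,c,.014);print("top sp",q.mean(0))
E
```

```text
winding (array([0.5386, 0.0656]), 285, np.float64(0.0031))
flange top mid [0.53984259 0.06467493 0.12249808] [0.51229691 0.03326997 0.11900265] [0.56738827 0.09607988 0.12599351] 280
spindle (array([0.5373, 0.0671]), 60, np.float64(0.0009))
spindle0 (array([0.5377, 0.067 ]), 58, np.float64(0.0009))
reel0 (array([ 0.4599, -0.2428]), 195, np.float64(0.0034))
top sp [0.53787363 0.06965085 0.06098857]
```

```bash
python3 -m jog '{"delta_pos":[[-0.0013,0.0018,0],[0,0,-0.005],[0,0,-0.005],[0,0,-0.005],[0,0,-0.005],[0,0,-0.005],[0,0,0],[0,0,0]],"dr":[[0,0,0],[0,0,0],[0,0,0],[0,0,0],[0,0,0],[0,0,0],[0,0,0],[0,0,0]],"fingers":[0.04,0.04,0.04,0.04,0.04,0.04,0.04,0.04]}' 60
python3 -m jog '{"delta_pos":[[0,0,-0.004],[0,0,-0.004],[0,0,-0.004],[0,0,0],[0,0,0]],"dr":[[0,0,0],[0,0,0],[0,0,0],[0,0,0],[0,0,0]],"fingers":[0.04,0.04,0.04,0.04,0.04]}' 60
```

```text
clock: 7.58
tcp_pos: [0.5385, 0.0675, 0.0624]
ee_rot: [[-0.956, 0.293, 0.0], [0.293, 0.956, 0.0], [-0.0, 0.0, -1.0]]
wrist_force: [-0.1, 0.1, -3.1]
finger_gap: 0.053
gripper_force: 64.3
clock: 8.2
tcp_pos: [0.5385, 0.0675, 0.0503]
ee_rot: [[-0.956, 0.293, 0.0], [0.293, 0.956, 0.0], [-0.0, 0.0, -1.0]]
wrist_force: [0.1, -0.6, -2.4]
finger_gap: 0.0532
gripper_force: 64.3
```

The spindle has entered the bore with no contact force, so I lower further.

```bash
python3 -m jog '{"delta_pos":[[0,0,-0.005],[0,0,-0.005],[0,0,-0.005],[0,0,-0.005],[0,0,-0.005],[0,0,-0.002],[0,0,0],[0,0,0]],"dr":[[0,0,0],[0,0,0],[0,0,0],[0,0,0],[0,0,0],[0,0,0],[0,0,0],[0,0,0]],"fingers":[0.04,0.04,0.04,0.04,0.04,0.04,0.04,0.04]}' 60
python3 -m jog '{"delta_pos":[[0,0,-0.001],[0,0,-0.001],[0,0,0],[0,0,0]],"dr":[[0,0,0],[0,0,0],[0,0,0],[0,0,0]],"fingers":[0.04,0.04,0.04,0.04]}' 60
```

```text
clock: 9.2
tcp_pos: [0.5387, 0.0675, 0.0235]
ee_rot: [[-0.956, 0.293, 0.0], [0.293, 0.956, 0.0], [-0.0, 0.0, -1.0]]
wrist_force: [0.2, -0.1, -3.1]
finger_gap: 0.0531
gripper_force: 64.3
clock: 9.7
tcp_pos: [0.5385, 0.0675, 0.0213]
ee_rot: [[-0.956, 0.293, 0.0], [0.293, 0.956, 0.0], [-0.0, 0.0, -1.0]]
wrist_force: [0.2, -1.1, -3.4]
finger_gap: 0.0526
gripper_force: 64.3
```

```bash
python3 -m jog '{"delta_pos":[[0,0,-0.001],[0,0,-0.0005],[0,0,0],[0,0,0]],"dr":[[0,0,0],[0,0,0],[0,0,0],[0,0,0]],"fingers":[0.04,0.04,0.04,0.04]}' 60
python3 -m jog '{"delta_pos":[[0,0,-0.0007],[0,0,0],[0,0,0]],"dr":[[0,0,0],[0,0,0],[0,0,0]],"fingers":[0.04,0.04,0.04]}' 60
```

```text
clock: 10.2
tcp_pos: [0.5386, 0.0676, 0.0205]
ee_rot: [[-0.956, 0.293, 0.001], [0.293, 0.956, 0.0], [-0.001, 0.0, -1.0]]
wrist_force: [-1.7, 0.4, 4.9]
finger_gap: 0.0533
gripper_force: 64.6
clock: 10.58
tcp_pos: [0.5386, 0.0676, 0.0205]
ee_rot: [[-0.956, 0.293, 0.001], [0.293, 0.956, -0.0], [-0.001, 0.0, -1.0]]
wrist_force: [-4.3, 0.7, 10.4]
finger_gap: 0.0534
gripper_force: 64.8
```

It is seated: contact at z 0.0205, as predicted. I release and rise.

```bash
python3 -m jog '{"delta_pos":[[0,0,0.0005],[0,0,0],[0,0,0],[0,0,0],[0,0,0],[0,0,0]],"dr":[[0,0,0],[0,0,0],[0,0,0],[0,0,0],[0,0,0],[0,0,0]],"fingers":[0.054,0.06,0.085,0.085,0.085,0.085]}' 20
python3 -m jog '{"delta_pos":[[0,0,0.01],[0,0,0.015],[0,0,0.02],[0,0,0.025],[0,0,0.03],[0,0,0.03],[0,0,0.02],[0,0,0]],"dr":[[0,0,0],[0,0,0],[0,0,0],[0,0,0],[0,0,0],[0,0,0],[0,0,0],[0,0,0]],"fingers":[0.085,0.085,0.085,0.085,0.085,0.085,0.085,0.085]}'
python3 - <<'E'
from fit import *
im,d=bot.camera("scene")
cv2.imwrite("pics/s4.png",cv2.resize(im[130:270,190:350],(640,560),interpolation=cv2.INTER_CUBIC))
P=cloud("scene",d);c=(.538,.067)
q=sel(P,.05,.0625,c,.026);print("top z",np.median(q[:,2]));A=np.c_[q[:,:2],np.ones(len(q))];print("tilt",np.linalg.lstsq(A,q[:,2],rcond=None)[0],len(q))
q=sel(P,.085,.1,(.565,-.107),.02);print("roller",fit(q,.0085,(.565,-.107)),(q.min(0)+q.max(0))/2)
q=sel(P,.055,.09,(.565,-.107),.02);print("roller",fit(q,.008,(.565,-.107)))
im,d=bot.camera("top");P=cloud("top",d);q=sel(P,.085,.1,(.565,-.107),.02);print("top",(q.min(0)+q.max(0))/2 if len(q) else 0,len(q))
E
```

```text
clock: 11.32
tcp_pos: [0.5384, 0.0675, 0.0195]
ee_rot: [[-0.956, 0.293, -0.0], [0.293, 0.956, 0.0], [0.0, 0.0, -1.0]]
wrist_force: [0.6, -0.3, 0.8]
finger_gap: 0.0849
gripper_force: 0.0
clock: 12.32
tcp_pos: [0.54, 0.0675, 0.1725]
ee_rot: [[-0.956, 0.293, 0.005], [0.293, 0.956, -0.0], [-0.005, 0.001, -1.0]]
wrist_force: [0.6, -0.2, -1.0]
finger_gap: 0.0852
gripper_force: 0.0
top z 0.0580298948806357
tilt [-0.03690322  0.01238617  0.07671778] 277
roller (array([ 0.5632, -0.1077]), 59, np.float64(0.0027)) [ 0.56393044 -0.10784973  0.0903824 ]
roller (array([ 0.5638, -0.1076]), 93, np.float64(0.0009))
top [ 0.56537948 -0.10591345  0.09151012] 31
```

View pics/s4.png

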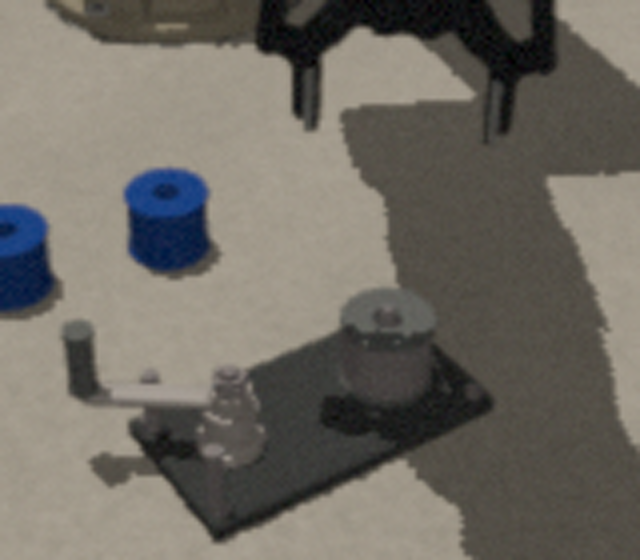

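The reel lies flat over the spindle (s4 at about (388,350)) and the roller is at (78,355). Next I take the roller with the closing axis tangential to the arm, which is about -84° of yaw.

```bash
python3 -m jog '{"delta_pos":[[0.003,-0.022,0],[0.003,-0.022,0],[0.003,-0.022,0],[0.003,-0.022,0],[0.003,-0.022,0],[0.003,-0.022,0],[0.003,-0.022,0],[0.003,-0.021,0]],"dr":[[0,0,-10.5],[0,0,-10.5],[0,0,-10.5],[0,0,-10.5],[0,0,-10.5],[0,0,-10.5],[0,0,-10.5],[0,0,-10.5]],"fingers":[0.06,0.06,0.06,0.06,0.06,0.06,0.06,0.06]}' 40
python3 -m jog '{"delta_pos":[[0,0,0],[0,0,0]],"dr":[[0,0,0],[0,0,0]],"fingers":[0.06,0.06]}'
```

```text
clock: 13.42
tcp_pos: [0.5616, -0.108, 0.1681]
ee_rot: [[0.198, 0.98, -0.002], [0.98, -0.198, 0.001], [0.0, -0.002, -1.0]]
wrist_force: [-0.8, 0.5, 0.7]
finger_gap: 0.0601
gripper_force: 0.0
clock: 13.68
tcp_pos: [0.5617, -0.1069, 0.1687]
ee_rot: [[0.19, 0.982, -0.002], [0.982, -0.19, 0.001], [0.001, -0.002, -1.0]]
wrist_force: [-0.0, -0.1, -0.3]
finger_gap: 0.0598
gripper_force: 0.0
```

```bash
python3 -m jog '{"delta_pos":[[0.003,-0.0005,-0.02],[0,0,-0.02],[0,0,-0.02],[0,0,-0.02],[0,0,-0.015],[0,0,-0.01],[0,0,-0.005],[0,0,0]],"dr":[[0,0,0],[0,0,0],[0,0,0],[0,0,0],[0,0,0],[0,0,0],[0,0,0],[0,0,0]],"fingers":[0.06,0.06,0.06,0.06,0.06,0.06,0.06,0.06]}' 40
python3 -m jog '{"delta_pos":[[0,0,0],[0,0,0],[0,0,0],[0,0,0],[0,0,0],[0,0,0],[0,0,0]],"dr":[[0,0,0],[0,0,0],[0,0,0],[0,0,0],[0,0,0],[0,0,0],[0,0,0]],"fingers":[0.03,0.02,0.01,0.005,0.005,0.005,0.005]}' 50
```

```text
clock: 14.68
tcp_pos: [0.5655, -0.1079, 0.0596]
ee_rot: [[0.192, 0.981, 0.0], [0.981, -0.192, -0.0], [-0.0, 0.0, -1.0]]
wrist_force: [-0.6, 0.4, 0.6]
finger_gap: 0.0601
gripper_force: 0.0
clock: 15.55
tcp_pos: [0.5653, -0.1081, 0.0602]
ee_rot: [[0.192, 0.981, 0.0], [0.981, -0.192, -0.0], [-0.0, 0.0, -1.0]]
wrist_force: [-2.5, -0.1, 5.9]
finger_gap: 0.0147
gripper_force: 48.7
```

```bash
python3 -m jog '{"delta_pos":[[0.0069,-0.0011,0],[0.0070,-0.0005,0],[0.0070,0.0001,0],[0.0069,0.0007,0],[0.0068,0.0013,0],[0.0067,0.0019,0],[0.0065,0.0025,0]],"dr":[[0,0,5],[0,0,5],[0,0,5],[0,0,5],[0,0,5],[0,0,5],[0,0,5]],"fingers":[0.005,0.005,0.005,0.005,0.005,0.005,0.005]}' 50
python3 -m jog '{"delta_pos":[[0.0063,0.0031,0],[0.0060,0.0036,0],[0.0056,0.0041,0],[0.0053,0.0046,0],[0.0048,0.0050,0],[0,0,0],[0,0,0]],"dr":[[0,0,5],[0,0,5],[0,0,5],[0,0,5],[0,0,5],[0,0,0],[0,0,0]],"fingers":[0.005,0.005,0.005,0.005,0.005,0.005,0.005]}' 50
```

```text
clock: 16.42
tcp_pos: [0.6129, -0.1024, 0.0601]
ee_rot: [[-0.408, 0.913, -0.001], [0.913, 0.408, 0.001], [0.001, -0.0, -1.0]]
wrist_force: [-4.7, 1.7, 7.4]
finger_gap: 0.0148
gripper_force: 48.9
clock: 17.3
tcp_pos: [0.6403, -0.0822, 0.0602]
ee_rot: [[-0.754, 0.657, -0.001], [0.657, 0.754, 0.001], [0.001, -0.0, -1.0]]
wrist_force: [-4.8, 1.2, 7.0]
finger_gap: 0.0146
gripper_force: 49.0
```

```bash
python3 -m jog '{"delta_pos":[[0.0022,0.0027,0],[0.0022,0.0027,0],[0.0020,0.0029,0],[0.0012,0.0018,0],[0,0,0],[0,0,0]],"dr":[[0,0,2.5],[0,0,2.5],[0,0,2.5],[0,0,1.5],[0,0,0],[0,0,0]],"fingers":[0.005,0.005,0.005,0.005,0.005,0.005]}' 50
python3 -m jog '{"delta_pos":[[0.0006,0.0009,0],[0.0005,0.0008,0],[0,0,0],[0,0,0]],"dr":[[0,0,0],[0,0,0],[0,0,0],[0,0,0]],"fingers":[0.005,0.005,0.005,0.005]}' 50
```

```text
clock: 18.05
tcp_pos: [0.6477, -0.0725, 0.0602]
ee_rot: [[-0.847, 0.531, -0.002], [0.531, 0.847, 0.0], [0.002, -0.001, -1.0]]
wrist_force: [-5.5, 0.9, 6.9]
finger_gap: 0.0148
gripper_force: 49.0
clock: 18.55
tcp_pos: [0.6478, -0.0723, 0.0601]
ee_rot: [[-0.846, 0.532, -0.004], [0.532, 0.846, -0.002], [0.002, -0.004, -1.0]]
wrist_force: [-9.3, -4.5, 8.4]
finger_gap: 0.0146
gripper_force: 49.3
```

```bash
python3 -m jog '{"delta_pos":[[0.0005,0.0008,0],[0,0,0],[0,0,0],[0,0,0]],"dr":[[0,0,0],[0,0,0],[0,0,0],[0,0,0]],"fingers":[0.005,0.005,0.005,0.005]}' 50
python3 - <<'E'
from fit import *
im,d=bot.camera("scene")
cv2.imwrite("pics/s5.png",cv2.resize(im[110:270,180:350],(680,600),interpolation=cv2.INTER_CUBIC))
E
```

```text
clock: 19.05
tcp_pos: [0.6478, -0.0722, 0.0601]
ee_rot: [[-0.846, 0.533, -0.005], [0.533, 0.846, -0.003], [0.002, -0.005, -1.0]]
wrist_force: [-9.9, -6.7, 9.0]
finger_gap: 0.0146
gripper_force: 49.4
```

View pics/s5.png

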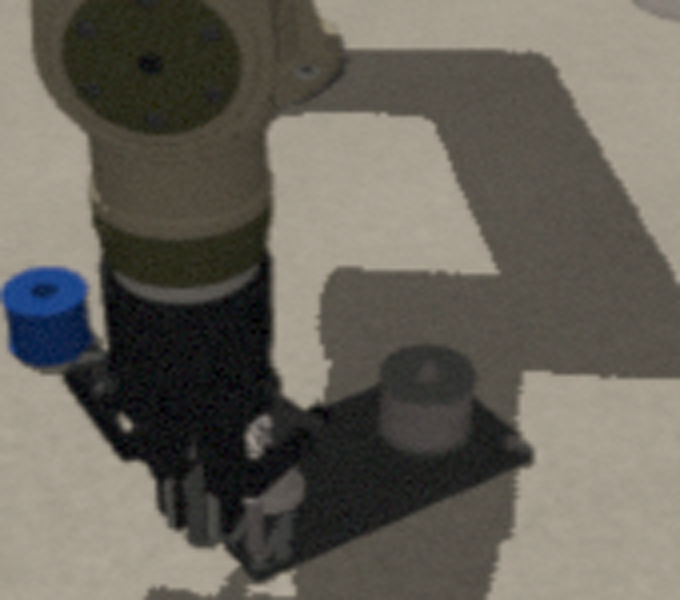

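The roller is between the fingers at (205,510), with the arm against the far post near (255,525). The reel is flat at (427,400). I hand in.

```bash
python3 -c "
from cell import bot
print(bot.finish_job())"
```

```text
the job is handed in; nothing more can be done
None
```

I handed the job in at about 19 s: the full reel lies flat over the spindle and released, and the fingers hold the tension arm against its far stop (stop judged from push force and TCP position); the verdict was not shown.

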